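# Index the parts carousel with its ratchet lever

### The job

One of the two parts carousels on the bench has a tall black can capacitor standing on its dial. By its upright knob, pump that carousel's ratchet lever back and forth in full strokes, from stop to stop, until the pocket with the capacitor stands between the two posts at the mouth of the steel chute, and not past it. Finish with the lever back at its home stop, on the robot's left, and let go; do not move the other carousel's lever.

Things in the scene. Friction and masses are not known exactly. Their poses are not given: they have to be found in the camera images.
- indexer: Carousel to work: grey base plate 190x190x10 mm, fixed. Origin: on the bench at the vertical axis of its dial and lever. Dial 174 mm over 12 rim teeth, top 50 mm up, pockets at radius 57 mm; its capacitor is 24 mm across, top 90 mm up. Chute on the +x side (away from the robot), with two thin posts 95 mm high, 96 mm from the axis. Knob stops, in its axes: home x -122 y +45, far x -122 y -45 mm.
- indexer_knob (a point): Middle of the lever's upright black knob, 24 mm wide, 58 to 120 mm above the bench (this point: 90), turning freely on its post. It swings level, 130 mm from the axis, 0.70 rad counter-clockwise from above from home to far stop: this drives the dial (about 3 N); the way back slips. No spring. It starts 0 to 33 mm off home and must return within 15 mm of home to take the next tooth.
- indexer_dial (a joint): Dial angle in rad, counter-clockwise seen from above. 0: the capacitor's pocket is at the chute. Starts at -1.95 to -0.75. Each full stroke brings it to the next multiple of 0.524 (30 degrees), so the first may move it less than a tooth. Friction holds it where it is left.
- spare_knob (a point): Middle of the same knob on the other carousel, 90 mm above the bench. That carousel is alike but has only flat parts on its dial. Not to be moved.

How it is judged:
By the outcome, as a careful person would: the job done as asked, in the order asked, and still so for the second after the job is handed in, with the robot touching nothing.
It also fails if it takes over 48 s, if anything falls off the work surface, if the arm or the gripper's body presses on something with over 40 N, if the wrist force passes 120 N, or if a joint passes its speed limit or range.

### The arm

A 6-joint arm with a two-finger parallel gripper is mounted at the origin on the work surface. World frame = base frame: x ahead of the robot, y to its left, z up, the work surface at z = 0. Lengths are in mm, angles in rad, forces in N, time in s.
With the tool pointing down it reaches from about 200 to 875 mm from the base axis. Payload 3.4 kg.
Tool frame: the origin (TCP) lies at the centre of the arm's flange, where the gripper is bolted on; the fingertips stand 199 mm ahead of it and the grasp point (between the pads) lies bot.tcp_to_grasp ahead of it (bot.tcp_to_grasp is the distance from the TCP to the grasp point, in mm); x points along the fingers, z is the direction in which the jaws open and shut, and the axes are right-handed (so a half turn about x gives the same grasp; the last joint's range is limited). The gripper opens to 94 mm and grips with 3 to 60 N. Pads are 16 mm wide; open, the fingers measure 119 mm over their backs; the gripper's body (75 mm by 177 mm) begins 78 mm behind the grasp point.
Start: joints at [1.195, 0.276, 1.505, -0, 1.361, -0.121], TCP at [144.939, 556.45, 404.693] pointing down, gripper open.
Joint ranges: [-2.89, 2.89], [-0.75, 2.08], [0.22, 2.7], [-1.18, 4.32], [0.11, 2.71], [-2.7, 2.7]. Speed limits (rad/s): [2.57, 2.57, 3.14, 3.14, 3.14, 3.14].

### API

Orientations are given as [roll, pitch, yaw] about the fixed x, y, z axes, in that order (R = Rz(yaw) Ry(pitch) Rx(roll)).
In Python, from cell import bot gives the robot as it stands. The module is installed in compiled form; this text tells all that it offers. Calls block until the motion is done:
- bot.reach(position, orientation): joint-space move of the TCP to a pose.
- bot.line_to(position, attitude=None, v=150): straight line of the TCP; attitude=None keeps the orientation; v is the mean speed in mm/s.
- bot.set_joints(angles): joint-space move.
- bot.gripper_to(opening): finger opening in mm; the grip force is fixed at half the most; returns when the fingers have stopped.
- bot.dwell(seconds).
- bot.inverse_kinematics(position, orientation): joint angles nearest the present ones, or None.
- bot.observe(): the state.
- bot.grab_frame(name): name is "scene" or "top" or "wrist"; returns (picture, depth): 480x640x3 uint8, blue, green, red; 480x640 float32, mm along the optical axis (not along the pixel's ray), 0 where there is no reading.
- bot.camera_params(name): a dict with "mtx" (3x3 intrinsics, pixels), "extrinsics" (4x4, takes a point from world to camera coordinates); the wrist camera has in their place "tool_from_camera" (4x4, takes a point from camera to tool coordinates, whose origin is the TCP and whose axes are the tool frame's). Camera axes: x right, y up, looking along -z (the intrinsics and any distortion apply to the point x, -y, -z); pixel columns grow to the right and rows downward; lengths in mm; the calibration is good to about 2 mm. The wrist camera is an equidistant fisheye: a pixel r from the principal point sees the ray r / f radians off the axis. A picture is of the moment at which its call begins: read the wrist's pose just before it. camera_params takes no time and is no camera call.
A pose or a line that the arm cannot do raises bot.MotionError and nothing moves.
- bot.sign_off(): hands the job in, once; it reports no verdict.
The state is a dict: "time": time; "joint_pos": joint angles; "joint_velocities": joint speeds; "joint_torque": joint torques, N m; "ee_pos": TCP position; "eef_rot": TCP orientation; "ft_force": force on the tool from outside, world axes, zero at the start; "torque": the same for the moment, N m; "gripper_width": finger opening in mm.
Only numpy, scipy, OpenCV 4.12 (cv2) and the standard library are available. Lean on these libraries where they do the work, as an engineer would, in place of code of your own. Each camera call takes 0.05 s, during which the arm holds its last target.

## Working session

There is one attempt and no reset: what is moved stays moved. The work goes in short steps, each a Python script; the robot and the scene stay as the last script left them, time stands still between calls to the robot, and variables do not carry over. Pictures are saved under pics/ and viewed, and the job is handed in when it is done.

```bash
mkdir -p pics; ls; python3 - <<'E'
from cell import bot
import cv2,numpy as np
for n in("scene","top","wrist"):
    p,d=bot.grab_frame(n); cv2.imwrite(f"pics/{n}0.png",p); np.save(f"pics/{n}0.npy",d)
    c=bot.camera_params(n); print(n,{k:np.round(v,3).tolist() if not isinstance(v,str) else v for k,v in c.items()})
print(bot.observe(),bot.tcp_to_grasp)
E
```

```text
pics
scene {'mtx': [[571.541, 0.0, 315.027], [0.0, 571.541, 234.815], [0.0, 0.0, 1.0]], 'extrinsics': [[0.504, 0.864, -0.011, -298.53], [-0.465, 0.282, 0.839, 193.781], [0.728, -0.418, 0.543, -1543.773], [0.0, 0.0, 0.0, 1.0]]}
top {'mtx': [[592.504, 0.0, 313.175], [0.0, 592.504, 242.479], [0.0, 0.0, 1.0]], 'extrinsics': [[-0.002, -1.0, -0.019, 29.185], [0.992, -0.004, 0.126, -561.43], [-0.126, -0.018, 0.992, -1084.387], [0.0, 0.0, 0.0, 1.0]]}
wrist {'mtx': [[371.648, 0.0, 321.405], [0.0, 371.648, 245.92], [0.0, 0.0, 1.0]], 'tool_from_camera': [[0.001, 0.261, -0.965, 20.407], [0.001, 0.965, 0.261, 76.288], [1.0, -0.001, 0.001, -0.512], [0.0, 0.0, 0.0, 1.0]]}
{'time': 0.15, 'joint_pos': array([ 1.19496432e+00,  2.76441380e-01,  1.50577705e+00, -7.88429512e-06,
        1.36067893e+00, -1.20981789e-01]), 'joint_velocities': array([ 0.00033727, -0.00246507, -0.00395293, -0.00084122,  0.0005151 ,
       -0.00017148]), 'joint_torque': array([ 1.95778492e-03, -4.04929841e+01, -2.37429607e+01,  7.04127015e-02,
        3.15142481e-02, -1.15770999e-04]), 'ee_pos': array([144.90620682, 556.30716532, 404.03404487]), 'eef_rot': array([ 3.02651919,  1.56949159, -1.94071836]), 'ft_force': array([ 0.71144229,  0.39502672, -0.92507647]), 'torque': array([-0.03758236, -0.01209208,  0.0108566 ]), 'gripper_width': 94.08804168135639} 180.4
```

View pics/top0.png

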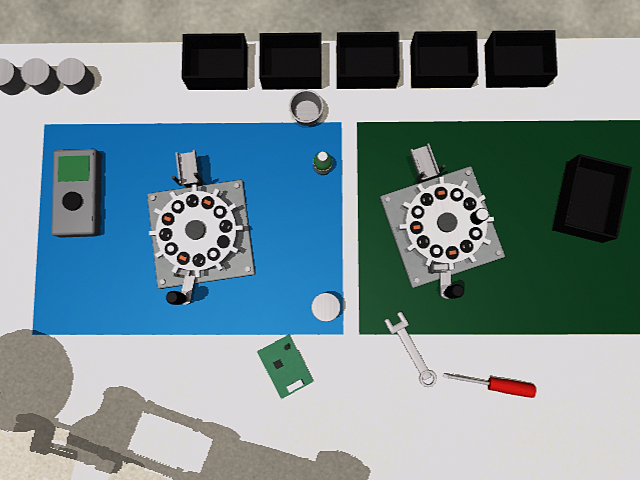

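View pics/scene0.png

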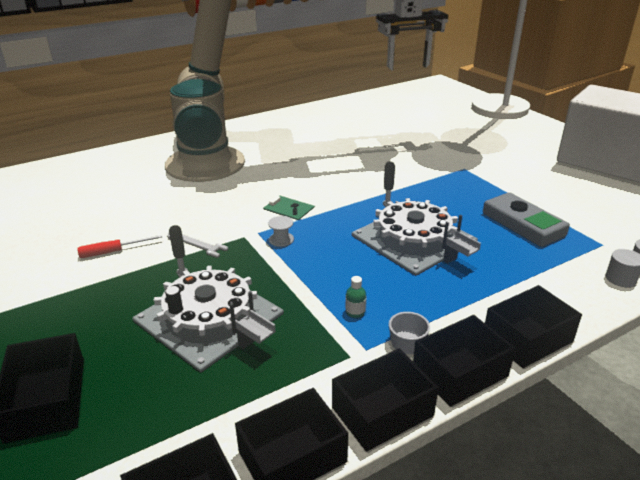

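View pics/wrist0.png

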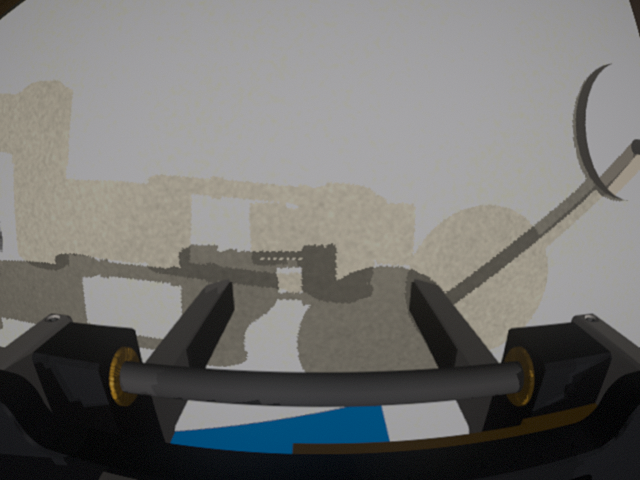

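```bash
python3 - <<'E'
import cv2
p=cv2.imread("pics/top0.png"); cv2.imwrite("pics/z1.png",cv2.resize(p[130:310,370:520],None,fx=3.3,fy=3.3,interpolation=cv2.INTER_CUBIC))
p=cv2.imread("pics/scene0.png"); cv2.imwrite("pics/z2.png",cv2.resize(p[210:370,120:300],None,fx=3.6,fy=3.6,interpolation=cv2.INTER_CUBIC))
E
```

```text
(no output)
```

View pics/z1.png

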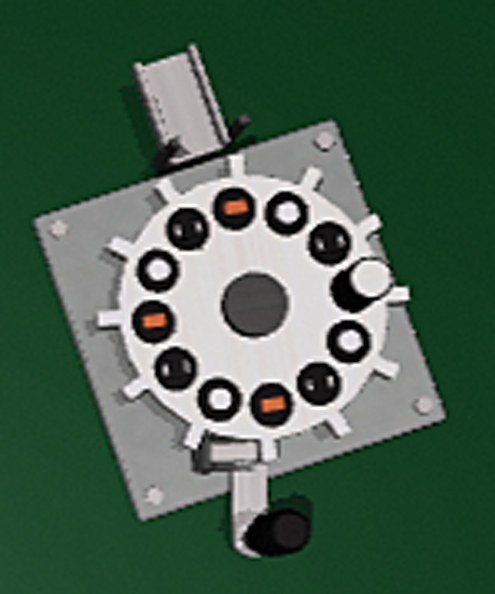

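View pics/z2.png

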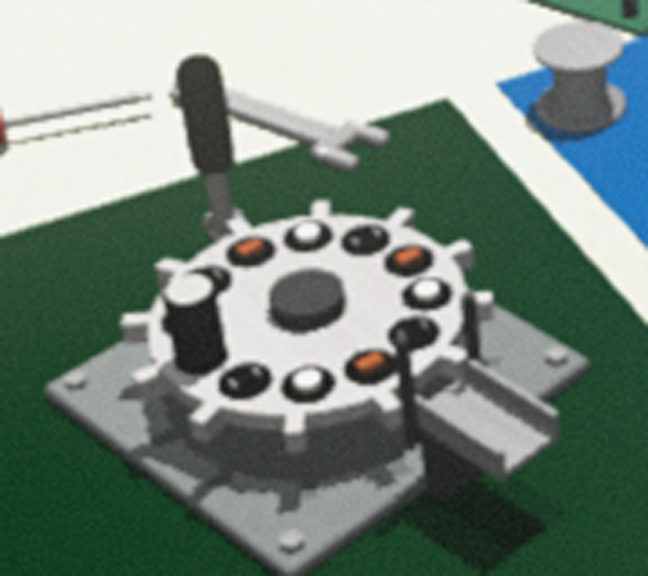

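```bash
cat > h.py <<'E'
import numpy as np,cv2
from cell import bot
def ray(name,u,v,z):
    c=bot.camera_params(name);K=c["mtx"];T=np.array(c["extrinsics"])
    d=np.array([(u-K[0][2])/K[0][0],-(v-K[1][2])/K[1][1],-1]);R=T[:3,:3]
    o=-R.T@T[:3,3];w=R.T@d
    return o+w*(z-o[2])/w[2]
def proj(name,P):
    c=bot.camera_params(name);K=c["mtx"];T=np.array(c["extrinsics"])
    q=T[:3,:3]@np.array(P)+T[:3,3]
    return np.array([K[0][2]+K[0][0]*q[0]/-q[2],K[1][2]+K[1][1]*-q[1]/-q[2]])
E
python3 - <<'E'
from h import *
f=lambda x,y:(x/3.3+370-.35,y/3.3+130-.35)
C=[ray("top",*f(*c),10) for c in[(35,217),(332,122),(445,418),(141,520)]]
for c in C:print(c.round(1))
print("sides",[np.linalg.norm(C[i]-C[i-1]).round(1) for i in range(4)])
ctr=np.mean(C,0); print("ctr",ctr)
d=(C[0]+C[1]-C[2]-C[3]); yaw=np.arctan2(d[1],d[0]); print("yaw",yaw)
p=cv2.imread("pics/top0.png");d=np.load("pics/top0.npy")
hsv=cv2.cvtColor(p,cv2.COLOR_BGR2HSV)
# dial white disc
m=((hsv[...,2]>150)&(hsv[...,1]<40)).astype(np.uint8)
roi=np.zeros_like(m);roi[165:275,395:505]=1
cs,_=cv2.findContours(m*roi,cv2.RETR_EXTERNAL,cv2.CHAIN_APPROX_NONE)
c=max(cs,key=cv2.contourArea);e=cv2.minEnclosingCircle(c);print("dial",e,ray("top",*e[0],50), cv2.fitEllipse(c))
hub=ray("top",*f(255,304),52);print("hub",hub)
# knob mask: very dark
k=(p.max(2)<40).astype(np.uint8);roi[:]=0;roi[278:302,440:475]=1
print("knob dark", cv2.findContours(k*roi,0,1)[0][0].shape, np.mean(np.argwhere(k*roi),0)[::-1])
print("knob depth top")
for v,u in[(290,457),(290,453),(291,460),(212,482),(213,484)]:
    print(u,v,d[v,u])
R=lambda a:np.array([[np.cos(a),-np.sin(a)],[np.sin(a),np.cos(a)]])
cap=ray("top",*f(370,279),90);print("cap",cap,R(-yaw)@(cap-ctr)[:2])
for kk in[(287,531),(290,532)]:
  kn=ray("top",*f(*kk),120);l=R(-yaw)@(kn-ctr)[:2];print("knob",kn,l,np.hypot(*l))
print(np.arctan2(45,-122))
E
```

```text
[ 656.8 -103.    10. ]
[ 713.1 -279.7   10. ]
[ 536.5 -338.8   10. ]
[ 477.8 -161.4   10. ]
sides [np.float64(188.2), np.float64(185.4), np.float64(186.2), np.float64(186.9)]
ctr [ 596.05243269 -220.71386028   10.        ]
yaw 0.3192606384948525
dial ((454.553955078125, 226.01060485839844), 56.97713851928711) [ 589.55620824 -236.45873687   50.        ] ((448.43182373046875, 227.18043518066406), (81.21923828125, 102.46195983886719), 133.6279296875)
hub [ 597.30387762 -222.1103912    52.        ]
knob dark (56, 1, 2) [454.68382353 289.60294118]
knob depth top
457 290 1019.71436
453 290 1022.7696
460 291 1019.2681
482 212 1064.8168
484 213 1064.9165
cap [ 604.66451531 -277.02552066   90.        ] [ -9.49734479 -56.16913301]
knob [ 466.3467626 -220.8882863  120.       ] [-123.20609522   40.54441243] 129.70578737630268
knob [ 465.82218463 -222.42977908  120.        ] [-124.18798516   39.24546124] 130.24155207628883
2.7882224708703958
```

```bash
cat >> h.py <<'E'
from scipy.spatial.transform import Rotation as Ro
C=np.array([596.6,-221.4]);YAW=0.319
def att(s=1):
    a=YAW+np.pi/2; z=s*np.array([np.cos(a),np.sin(a),0]);x=np.array([0,0,-1.]);y=np.cross(z,x)
    return Ro.from_matrix(np.c_[x,y,z]).as_euler('xyz')
def kp(phi,zg=96,r=130): # phi: local angle of knob
    return [C[0]+r*np.cos(phi+YAW),C[1]+r*np.sin(phi+YAW),zg+bot.tcp_to_grasp]
def loc(p):
    v=np.array(p[:2])-C;return np.hypot(*v),(np.arctan2(v[1],v[0])-YAW)%(2*np.pi)
HOME=np.arctan2(45,-122);FAR=2*np.pi-HOME
def st(t=""):
    o=bot.observe();r,a=loc(o["ee_pos"]);print(t,"t%.2f r%.1f phi%.3f z%.1f"%(o["time"],r,a,o["ee_pos"][2]),"F",o["ft_force"].round(1),"w%.1f"%o["gripper_width"])
def pic(n,z=None):
    p,d=bot.grab_frame(n[0]);cv2.imwrite(f"pics/{n[1]}.png",p if z is None else cv2.resize(p[z],None,fx=3.3,fy=3.3,interpolation=cv2.INTER_CUBIC));return p
E
python3 - <<'E' 2>&1 | grep -v -i warn
from h import *
import warnings;warnings.simplefilter("ignore")
for s in(1,-1):print(s,bot.inverse_kinematics(kp(2.826,200),att(s)))
q=[bot.inverse_kinematics(kp(2.826,200),att(s)) for s in(1,-1)]
s=min((i for i in(0,1) if q[i] is not None),key=lambda i:abs(q[i][5]));s=(1,-1)[s];print("use",s)
bot.reach(kp(2.826,200),att(s));bot.gripper_to(60);st("above")
pic(("wrist","w1"));pic(("top","t1"))
E
```

```text
1 [-0.57854462  0.20377199  1.66648015  0.          1.27134051 -2.46834095]
-1 [-0.57854462  0.20377199  1.66648015  0.          1.27134051  0.6732517 ]
use -1
above t3.81 r130.0 phi2.826 z380.4 F [-0.2  0.8  0.6] w60.0
```

View pics/w1.png

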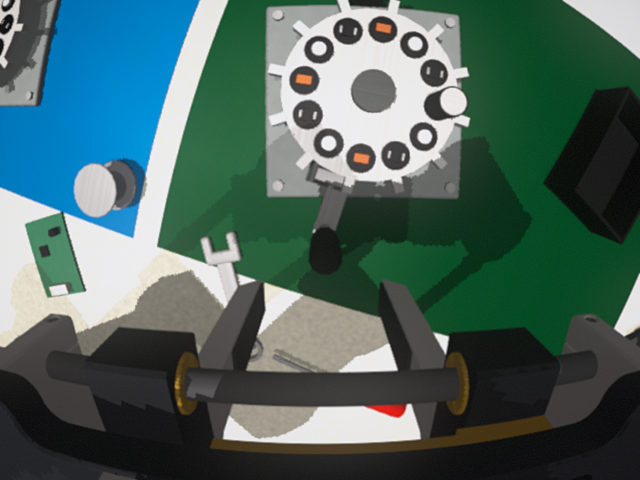

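View pics/t1.png

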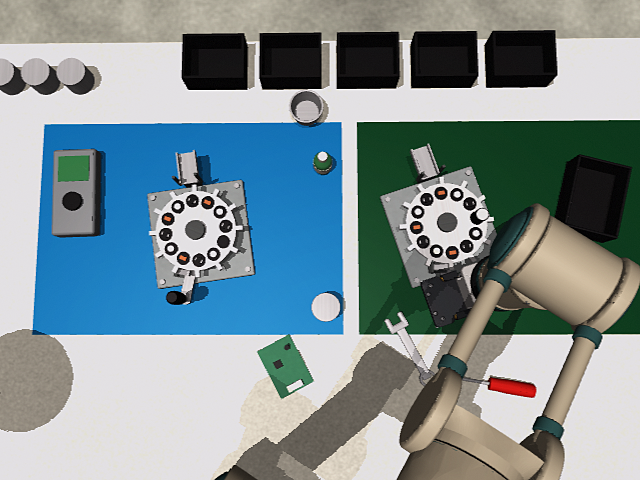

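```bash
cat >> h.py <<'E'
import warnings;warnings.simplefilter("ignore")
def wcast(u,v,z,o=None):
    o=o or bot.observe();c=bot.camera_params("wrist");K=np.array(c["mtx"]);T=np.array(c["tool_from_camera"])
    x=(u-K[0,2]);y=(v-K[1,2]);r=np.hypot(x,y);t=r/K[0,0]
    d=np.array([np.sin(t)*x/r,-np.sin(t)*y/r,-np.cos(t)])
    R=Ro.from_euler('xyz',o["eef_rot"]).as_matrix()
    w=R@T[:3,:3]@d;p=np.array(o["ee_pos"])+R@T[:3,3]
    return p+w*(z-p[2])/w[2]
E
python3 - <<'E'
from h import *
for n,u,v,z in[("cap",453,101,90),("hub",374,91,52),("knobtop",325,258,120)]:
    q=wcast(u,v,z);print(n,q.round(1),loc(q))
E
```

```text
cap [ 605.6 -279.5   90. ] (np.float64(58.81350163478031), np.float64(4.546393566902501))
hub [ 597.4 -224.5   52. ] (np.float64(3.195243444436162), np.float64(4.642887401344746))
knobtop [ 469.2 -224.   120. ] (np.float64(127.46699289806975), np.float64(2.84315443827097))
```

```bash
cat >> h.py <<'E'
def arc(a,b,n=4,v=110):
    for p in np.linspace(a,b,n+1)[1:]: bot.line_to(kp(p),v=v)
def capang(name):
    o=bot.observe();p,_=bot.grab_frame("wrist");cv2.imwrite(f"pics/{name}.png",p);return o
E
python3 - <<'E'
from h import *
bot.line_to(kp(2.826),v=150);st("down")
bot.gripper_to(26.5);st("closed")
arc(2.826,HOME,1,60);st("home")
for d in(.015,.03):
    bot.line_to(kp(HOME-d),v=40);st("past %.3f"%d)
capang("w2")
E
```

```text
down t4.75 r129.6 phi2.828 z277.0 F [0.7 0.  0.4] w59.9
closed t5.45 r129.7 phi2.828 z276.7 F [ 0.1 -1.2  0.8] w26.3
home t5.70 r129.6 phi2.789 z276.7 F [ 1.4 -3.2  1.7] w26.9
past 0.015 t5.95 r129.1 phi2.782 z276.7 F [ 3.1 -6.6 -1.8] w26.5
past 0.030 t6.20 r128.8 phi2.774 z276.7 F [  2.7 -10.1  -2.8] w26.7
```

View pics/w2.png

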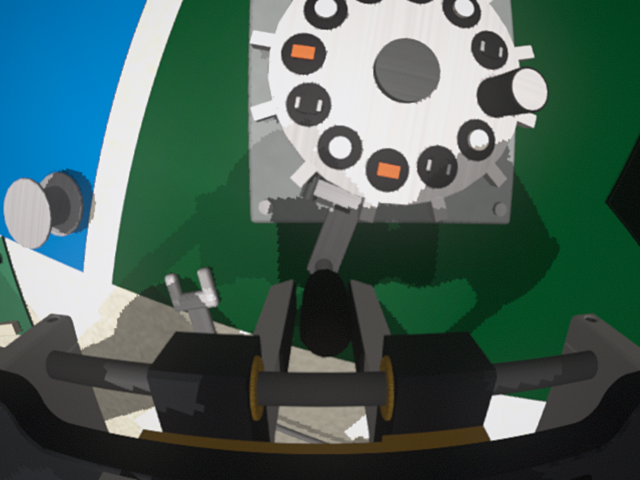

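```bash
python3 - <<'E'
from h import *
arc(HOME,FAR-0.01,4,110);st("far")
for d in(.015,.03,.045):
    bot.line_to(kp(FAR+d),v=40);st("past %.3f"%d)
capang("w3")
E
```

```text
far t7.72 r130.0 phi3.486 z276.3 F [0.6 0.2 0.6] w26.4
past 0.015 t7.97 r129.9 phi3.506 z276.3 F [-1.5  2.  -0.2] w26.3
past 0.030 t8.22 r129.8 phi3.520 z276.3 F [-1.6  3.1  1.1] w26.7
past 0.045 t8.47 r129.5 phi3.528 z276.2 F [-1.9  8.2  3.7] w26.3
```

View pics/w3.png

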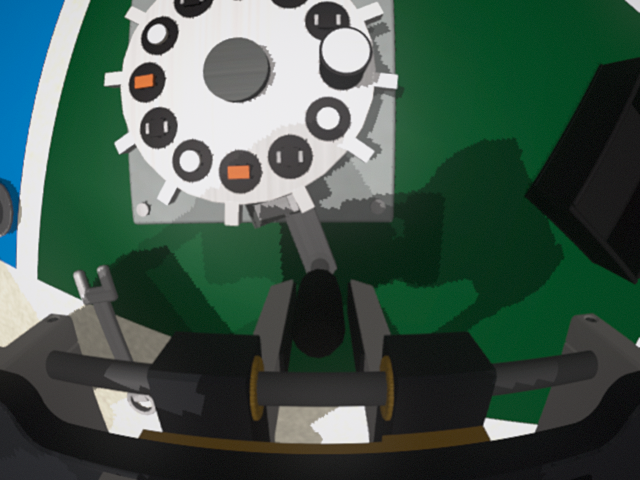

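```bash
python3 - <<'E'
from h import *
q=wcast(346,49,90);h=wcast(236,68,52);print(q,h,loc(q)[0],loc(q)[1]-2*np.pi)
l=q-h;print((np.arctan2(l[1],l[0])-YAW))
E
```

```text
[ 615.40288333 -277.28351644   90.        ] [ 598.09994371 -221.94379982   52.        ] 58.961986319885554 -1.565229347143723
-1.586758723498124
```

```bash
cat >> h.py <<'E'
def ret():
    arc(FAR,HOME,4,130);bot.line_to(kp(HOME-.035),v=50);st("home+")
def fwd():
    arc(HOME,FAR,4,130);bot.line_to(kp(FAR+.05),v=50);st("far+")
E
python3 - <<'E'
from h import *
ret();capang("w4h");fwd();capang("w4")
E
```

```text
home+ t10.12 r128.3 phi2.772 z276.9 F [ 3.1 -9.1 -3.4] w26.7
far+ t11.78 r129.2 phi3.529 z276.2 F [-2.6  6.5  3.5] w26.1
```

View pics/w4h.png

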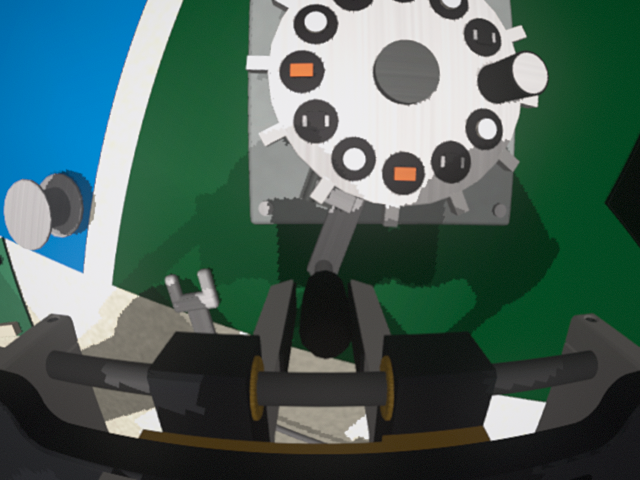

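View pics/w4.png

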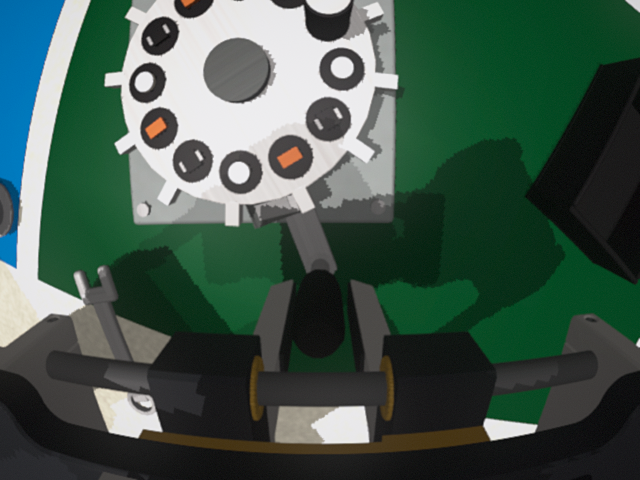

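The dial stayed put on the return, with the capacitor top still at (530,73). The second stroke moved it one pocket, to about (328,10), so it now stands at about -1.05. Two strokes remain.

```bash
python3 - <<'E'
from h import *
st("now");ret();fwd();capang("w5");pic(("scene","s5"),(slice(210,370),slice(120,300)));
E
```

```text
now t11.83 r129.2 phi3.529 z276.2 F [-1.5  7.2  2.5] w26.6
home+ t13.43 r128.1 phi2.772 z276.9 F [ 3.1 -8.6 -4.9] w26.6
far+ t15.05 r129.2 phi3.530 z276.3 F [-1.4  5.7  2.7] w26.5
```

View pics/s5.png

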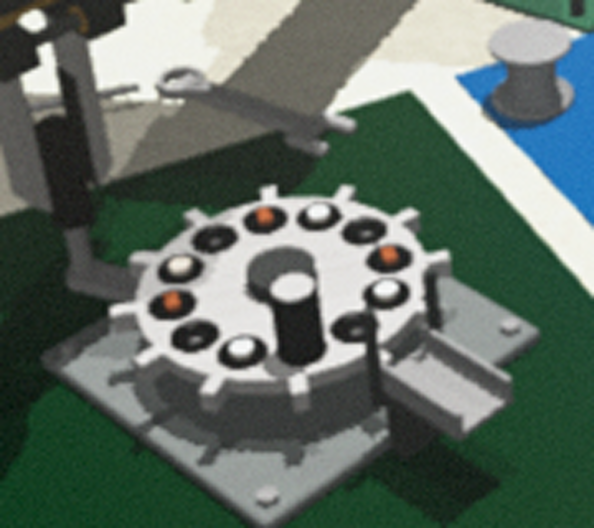

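View pics/w5.png

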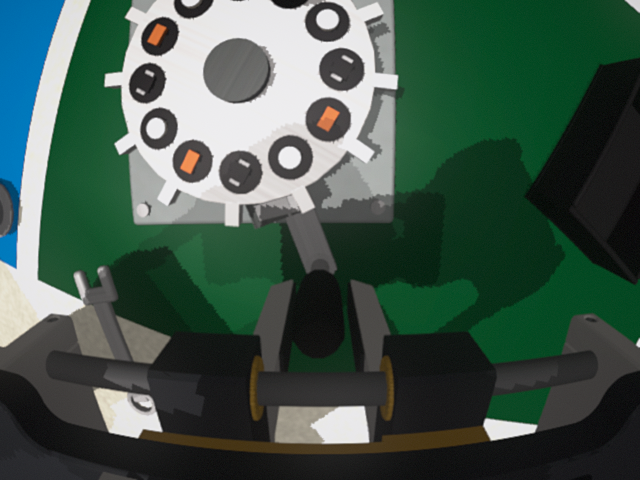

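In the scene view the capacitor top is at crop (293,287). That is one pocket short of the posts, so one more stroke should do it. I'll check it by ray.

```bash
python3 - <<'E'
from h import *
q=ray("scene",293/3.3+120,287/3.3+210,90);r,a=loc(q);print(r,(a+np.pi)%(2*np.pi)-np.pi)
if abs(((a+np.pi)%(2*np.pi)-np.pi)+.524)<.15:
    ret();fwd();pic(("scene","s6"),(slice(210,370),slice(120,300)))
E
```

```text
58.43394175631373 -0.5145242757234314
home+ t16.75 r128.1 phi2.772 z276.9 F [ 3.2 -9.1 -4.8] w26.3
far+ t18.37 r129.2 phi3.530 z276.2 F [-2.   6.5  3.4] w26.5
```

```bash
ls pics
```

```text
s5.png
s6.png
scene0.npy
scene0.png
t1.png
top0.npy
top0.png
w1.png
w2.png
w3.png
w4.png
w4h.png
w5.png
wrist0.npy
wrist0.png
z1.png
z2.png
```

View pics/s6.png

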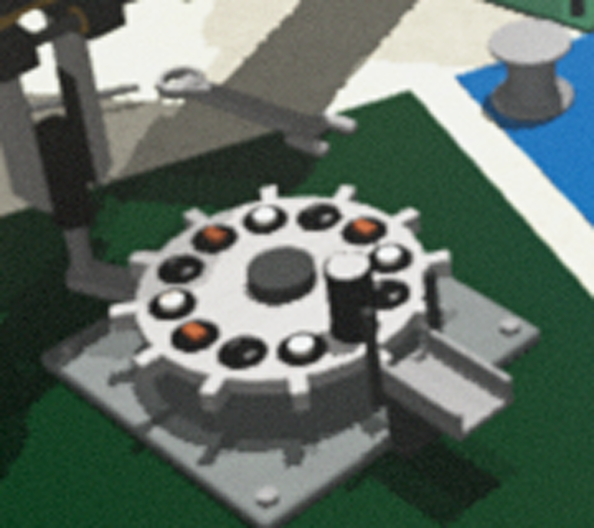

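```bash
python3 - <<'E'
from h import *
q=ray("scene",349/3.3+120,267/3.3+210,90);r,a=loc(q);print(r,(a+np.pi)%(2*np.pi)-np.pi)
ret();bot.gripper_to(60);st("open")
p=bot.observe()["ee_pos"];bot.line_to([p[0],p[1],400],v=200)
bot.set_joints([0.6,0.2,1.5,0,1.36,0.6])
st("clear");pic(("top","t7"),(slice(130,310),slice(370,520)));pic(("scene","s7"),(slice(210,370),slice(120,300)))
pic(("top","t7full"))
E
```

```text
59.782079275475425 -0.008569552547898596
home+ t20.02 r128.3 phi2.772 z276.9 F [ 3.  -8.6 -3.2] w26.5
open t20.71 r130.1 phi2.752 z276.4 F [-0.1  1.6 -0.4] w60.0
clear t23.60 r616.0 phi1.550 z449.1 F [-0.4 -0.1 -0.1] w60.2
```

View pics/t7.png

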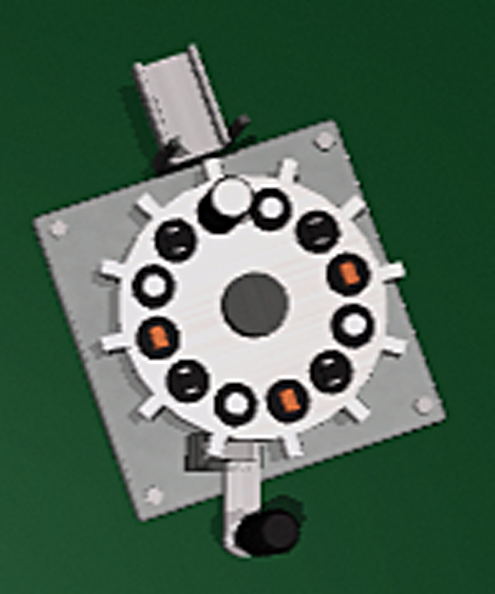

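View pics/t7full.png

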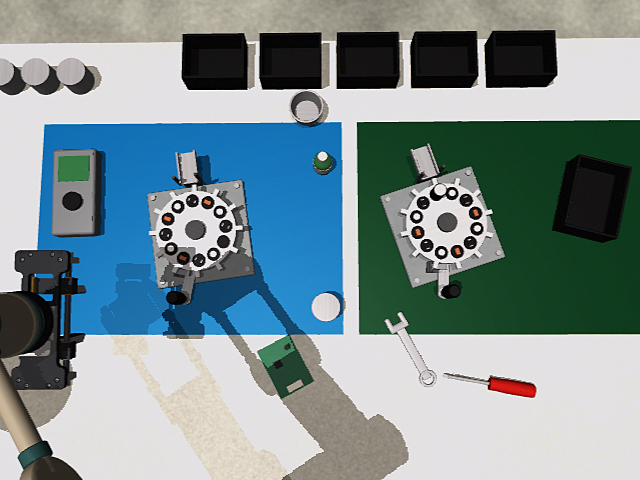

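```bash
python3 - <<'E'
from h import *
f=lambda x,y:(x/3.3+370-.35,y/3.3+130-.35)
q=ray("top",*f(233,199),90);r,a=loc(q);print("cap",r,(a+np.pi)%(2*np.pi)-np.pi)
k=ray("top",*f(276,531),120);r,a=loc(k);print("knob",k,r,a,"off home mm",130*(a-HOME))
a0=cv2.imread("pics/top0.png")[260:310,150:215].astype(int);b=cv2.imread("pics/t7full.png")[260:310,150:215].astype(int)
for m in(a0,b):
    print("spare knob dark centroid",np.mean(np.argwhere(m[20:45,10:42].max(2)<25),0))
bot.sign_off()
E
```

```text
cap 55.78953742439985 0.0003353069305833678
knob [ 466.36194993 -215.17364084  120.        ] 130.38679854378336 2.7748214985426474 off home mm -1.7421264026072913
spare knob dark centroid [17.5        18.30714286]
spare knob dark centroid [17.44239631 15.73271889]
the job is handed in; nothing more can be done
```

```bash
python3 - <<'E'
import cv2,numpy as np
a,b=[cv2.resize(cv2.imread(f"pics/{n}.png")[260:315,145:225],None,fx=5,fy=5,interpolation=cv2.INTER_CUBIC) for n in("top0","t7full")]
cv2.imwrite("pics/cmp.png",np.hstack([a,b]))
E
```

```text
(no output)
```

View pics/cmp.png

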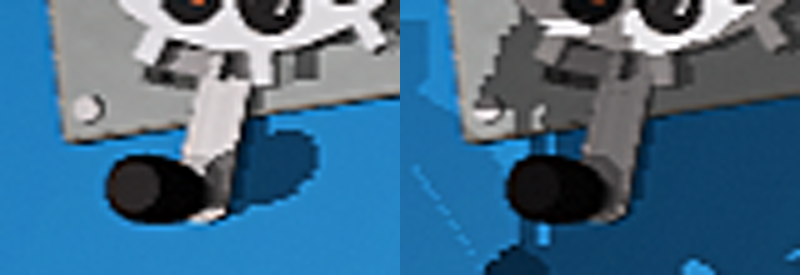

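The capacitor's pocket now stands between the two posts at the chute, and the lever is back at its home stop, released. I handed the job in at about 24 s.

The capacitor was on the right-hand carousel (green mat), with the dial starting at about -1.74 rad. I held the knob loosely between the fingers and gave it four full strokes, pushing gently onto each stop with at most about 11 N at the wrist. The dial went to about -1.57, -1.05, -0.52 and then 0. Then I opened the gripper, lifted off and swung the arm clear.

**Last checks:**
- **Dial:** the top camera put the capacitor at 0.000 rad. The scene camera gave -0.009 rad, taken after the last forward stroke.
- **Knob:** it stands about 2 mm from home, and the radius came out at 130.4 mm against the 130 mm given.
- **Other carousel:** my check of its knob's dark pixels shifted by 2.6 px. I only compared the pictures after handing in. The knob and lever lie in the same place, and the arm's shadow across them explains the shift.

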